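# Let the waisted bur pot out of the lever dispenser

### The arm

A 7-joint arm with a two-finger parallel gripper is mounted at the origin on the work surface. World frame = base frame: x ahead of the robot, y to its left, z up, the work surface at z = 0. Lengths are in m, angles in rad, forces in N, time in s.
With the tool pointing down it reaches from about 0.425 to 0.875 m from the base axis. Payload 4.7 kg.
Tool frame: the origin (TCP) lies between the finger pads; the fingertips stand 17 mm ahead of it and the grasp point (between the pads) lies 2 mm behind it (ctrl.tips_ahead is the distance from the TCP to the fingertips, in m); z points along the fingers, x is the direction in which the jaws open and shut, and the axes are right-handed (so a half turn about z gives the same grasp; the last joint's range is limited). The gripper opens to 85 mm and grips with 20 to 120 N. Pads are 22 mm wide; open, the fingers measure 114 mm over their backs; the gripper's body (76 mm by 85 mm) begins 54 mm behind the grasp point. The pads swing forward as they close: fully open they stand 13 mm farther back than shut.
Start: joints at [-1.269, 0.321, -0.07, 1.45, 0.023, 1.371, -0.057], TCP at [0.185, 0.623, 0.224] pointing down, gripper open.
Joint ranges: [-2.86, 2.86], [-0.3, 2.09], [-1.38, 1.24], [0.06, 2.45], [-1.56, 4.7], [0.09, 2.05], [-2.69, 2.69]. Speed limits (rad/s): [2.57, 2.57, 3.14, 3.14, 3.14, 3.14, 3.14].

### API

Orientations are given as a unit quaternion [x, y, z, w].
In Python, from cell import telemetry, imaging, ctrl gives the robot as it stands.
- The arm moves only by the tool drive_tool, never from a script. Its argument "targets" is a list of rows, each an object of numbers: "dx", "dy", "dz": the shift along the tool's x, y, z in units of 25 mm (1.0 is 25 mm); "roll": the turn about the tool's z in units of 6 degrees (1.0 is 6 degrees). In form: [{"dx": .., "dy": .., "dz": .., "roll": ..}, ...]. A call has 1 to 20 rows; each row shifts and turns the commanded pose from where the row before left it, along the tool's axes as they then stand; what a row does not reach is not made up. A row lasts 1/8 s, in which the tool goes at most 62.5 mm and 10.7 degrees, less where a joint would pass 70% of its speed; a pose out of reach is approached as far as the arm can. A call is refused whole if a number of a shift passes 1 or a number of a turn 1, either way. A call with a gripper value outside its range is refused whole. "gripper" is the finger opening in mm, from 0 to 85.4, set as the call begins (left out, the last holds). The fingers move at their own pace and stop on an object; the grip force is fixed at half the most. Time passes only in rows, so rows that do not move let the fingers close. It gives the time, the measured TCP pose, the force and the opening at its end, in the units of the state.
- telemetry.state(): the state, without advancing time (a new reading comes with each control period).
- imaging.get_image(name): name is "scene" or "top" or "wrist"; returns a dict with "pixels" (400x640x3 uint8, red, green, blue), "range_z" (400x640 float32, m along the optical axis (not along the pixel's ray), 0 where there is no reading), "K" (3x3 intrinsics, pixels), "k1" (the pictures are not rectified: a ray, as slopes to the right and down, at radius r is drawn at 1 + k1 r^2 times it, then the intrinsics apply), "pose" (4x4, takes a point from camera to world coordinates); the wrist camera has in their place "T_tool_cam" (4x4, takes a point from camera to tool coordinates, whose origin is the TCP and whose axes are the tool frame's). Camera axes: x right, y down, z forward; pixel columns grow to the right and rows downward; lengths in m; the calibration is good to about 2 mm. A picture is of the moment at which its call begins: read the wrist's pose just before it.
- ctrl.finish_job(): hands the job in, once; it reports no verdict.
The state is a dict: "clock": time; "joint_pos": joint angles; "dq": joint speeds; "effort": joint torques, N m; "tool_pos": TCP position; "eef_rot": TCP orientation; "wrist_force": force on the tool from outside, world axes, zero at the start; "wrist_torque": the same for the moment, N m; "opening": opening from 0.0 (shut) to 1.0 (fully open).
Only numpy, scipy, OpenCV 4.12 (cv2) and the standard library are available. Lean on these libraries where they do the work, as an engineer would, in place of code of your own. Each camera call takes 0.05 s, during which the arm holds its last target. There are 200 camera calls.

### The job

Two steel bur pots wait side by side behind the two gates of the dispenser. With closed fingertips press down the paddle of the lane that holds the waisted pot (the dumbbell-shaped one) so that its gate lifts, keep it down until the pot has rolled out into the catch tray, then let the paddle come back up so the gate shuts. Do not touch either pot or press the other paddle; the straight pot stays behind its gate, and leave the bowl, jar and standing pot where they are.

Things in the scene. Friction and masses are not known exactly. Their poses are not given: they have to be found in the camera images.
- dispenser: Aluminium dispenser fixed to the table: two open-topped chutes side by side. Origin at table level below the gates, midway between lanes; x points up the chutes (away from the robot), y to the left lane, z up. Lane centres y +-40 mm, 66 mm wide inside; walls 70 mm high, x -55 to +117. Black rubber floors fall to -x by 0.2 rad, 38 mm above the table at the gates (x = 0).
- tray (a point): Centre of the catch tray's floor, at x -112, y 0, z 13 mm of the dispenser, on the robot's side of the gates. The tray spans x -172 to -55 mm, y +-77 mm, with a divider between the lanes; rim 45 mm high; rubber floor falling slightly to -x.
- waisted_pot: Steel bur pot to be released, dumbbell-shaped: 60 mm long, a cap of 28 mm diameter and 13 mm length at each end, waist 12 mm thick. Origin at its centre, own y along its length. Starts lying across the left or the right lane against the gate, centre at x about +15, y about +40 (left) or -40 mm (right) of the dispenser. Rolls by itself into the tray once its gate is up.
- straight_pot: Straight steel bur pot, a plain cylinder 28 mm in diameter and 60 mm long, lying in the other lane against its gate; it must stay there. Origin at its centre, own y along its length.
- pin_left (a point): Middle of the left lever's pivot pin, at x -10, y +125, z 92 mm of the dispenser; the pin lies along its x. The lever is a steel bar along y; the paddle's centre is 60 mm outboard of the pin and 10 mm above it, the gate (a steel tongue 48 mm wide hanging over the lane) is centred 85 mm inboard. Posts beside the pin are 102 mm high.
- pin_right (a point): Middle of the right lever's pivot pin, at x -10, y -125, z 92 mm of the dispenser; the pin lies along its x. The lever is a steel bar along y; the paddle's centre is 60 mm outboard of the pin and 10 mm above it, the gate (a steel tongue 48 mm wide hanging over the lane) is centred 85 mm inboard. Posts beside the pin are 102 mm high.
- lever_left (a joint): Rocking lever of the left lane (dispenser's +y side). rad: 0 = at rest, gate down (a spring returns it when let go); grows as the outer end is pressed down and the gate at the inner end rises; hard stop 0.45. The pot is freed at about 0.3: press to 0.36 or more and stay about 1.5 s while it rolls out. Leave it near 0 for the lane not wanted.
- lever_right (a joint): Rocking lever of the right lane (dispenser's -y side). rad: 0 = at rest, gate down (a spring returns it when let go); grows as the outer end is pressed down and the gate at the inner end rises; hard stop 0.45. The pot is freed at about 0.3: press to 0.36 or more and stay about 1.5 s while it rolls out. Leave it near 0 for the lane not wanted.
- paddle_left (a point): Press paddle on the left lever's outer end: flat plate, black rubber top, 50 mm along the dispenser's x, 40 along its y, 6 thick. Origin: centre of its top face; at rest level, axes as the dispenser's, at x -10, y +185, z 102 mm of it. Tilts with the lever; its centre is 22 mm lower at 0.36 rad, 27 at the stop. Takes about 3 N at first, 6 N at the stop. Free space below and 25 mm around.
- paddle_right (a point): Press paddle on the right lever's outer end: flat plate, black rubber top, 50 mm along the dispenser's x, 40 along its y, 6 thick. Origin: centre of its top face; at rest level, axes as the dispenser's, at x -10, y -185, z 102 mm of it. Tilts with the lever; its centre is 22 mm lower at 0.36 rad, 27 at the stop. Takes about 3 N at first, 6 N at the stop. Free space below and 25 mm around.
- bowl: Bystander: open steel bowl, 90 mm across, 40 mm high, behind the dispenser. Origin under its centre.
- jar: Bystander: white plastic jar with cap, 48 mm diameter, 55 mm high, beside the catch tray on the left. Origin under its centre.
- upright_pot: Bystander: steel bur pot standing on end, 30 mm diameter, 59 mm high, on the right, farther from the robot than the right paddle. Origin under its centre.
Things that resemble listed ones, but are neither listed nor needed, are in the scene too. Leave any blue or yellow look-alike of the waisted_pot alone.

How it is judged:
On the way, in this order (a step that is already met when the one before it is completed fails the run):
1. the paddle of the waisted pot's lane is pressed by the fingers and its gate starts to lift (((y of waisted_pot in the frame of dispenser above 0 m and value of joint lever_left above 0.1 rad and contact force between the fingers and lever_left above 0.3 N and distance between the grasp point and paddle_left below 0.06 m) or (y of waisted_pot in the frame of dispenser below 0 m and value of joint lever_right above 0.1 rad and contact force between the fingers and lever_right above 0.3 N and distance between the grasp point and paddle_right below 0.06 m))), for 0.05 s.
2. the waisted pot has rolled into the catch tray (x of waisted_pot in the frame of dispenser between -0.17 and -0.07 m and z of waisted_pot in the frame of dispenser below 0.04 m), for 0.1 s.
At the end, for the whole second after the job is handed in: The waisted pot lies still (under 30 mm/s) in the catch tray in front of its own lane, both levers are back up (under 0.06 rad, gates shut), the straight pot still lies against its gate, and the bowl, jar and standing pot are upright within 20 mm of where they stood (all of step 2 and ((y of waisted_pot in the frame of dispenser above 0.005 m and y of straight_pot in the frame of dispenser below -0.005 m) or (y of waisted_pot in the frame of dispenser below -0.005 m and y of straight_pot in the frame of dispenser above 0.005 m)) and linear speed of waisted_pot below 0.03 m/s and x of straight_pot in the frame of dispenser between 0.008 and 0.03 m and z of straight_pot in the frame of dispenser between 0.045 and 0.065 m and value of joint each of lever_left, lever_right below 0.06 rad and distance of each of bowl, jar, upright_pot from where it was at the start of the episode below 0.02 m and angle between each of bowl, jar, upright_pot's own z axis and vertical below 0.2 rad); the robot touches nothing.
It fails at once if the gate of the straight pot's lane is lifted ((y of straight_pot in the frame of dispenser above 0 m and value of joint lever_left above 0.12 rad) or (y of straight_pot in the frame of dispenser below 0 m and value of joint lever_right above 0.12 rad)).
It fails at once if a pot in the dispenser is touched by the robot (contact force between any of the fingers, the arm and waisted_pot above 0.3 N or contact force between any of the fingers, the arm and straight_pot above 0.3 N).
It fails at once if a pot is lifted out of the dispenser (z of any of waisted_pot, straight_pot in the frame of dispenser above 0.085 m).
It fails at once if a bystander is knocked away or over (distance of any of bowl, jar, upright_pot from where it was at the start of the episode above 0.03 m or angle between any of bowl, jar, upright_pot's own z axis and vertical above 0.4 rad).
It also fails if it takes over 32 s, if anything falls off the work surface, if the arm or the gripper's body presses on something with over 40 N, if the wrist force passes 120 N, or if a joint passes its speed limit or range.

## Working session

There is one attempt and no reset: what is moved stays moved. The work goes in short steps, Python scripts to look and compute and a tool call to move; the robot and the scene stay as the last step left them, time stands still between calls to the robot, and variables do not carry over. Pictures are saved under pics/ and viewed, on a budget of 10 in all, crops included, one or two more only if the job needs it, and the job is handed in when it is done.

Besides the shell and the picture viewer there is one more tool, called after "Emit:" as name([rows], argument=value, ...), one row to a line, values as JSON. drive_tool: Moves the arm, as the interface text tells. Its arguments: {"type":"object","properties":{"targets":{"type":"array","items":{"type":"object","properties":{"dx":{"type":"number"},"dy":{"type":"number"},"dz":{"type":"number"},"roll":{"type":"number"}}}},"gripper":{"type":"number"}},"required":["targets"]}

```bash
mkdir -p pics
python3 - <<'E'
from cell import telemetry, imaging, ctrl
import cv2,pickle
s=telemetry.state();print(s['clock'],s['tool_pos'],s['eef_rot'],s['opening'],ctrl.tips_ahead)
for n in("scene","top"):
    d=imaging.get_image(n);pickle.dump(d,open(n+'.pkl','wb'));cv2.imwrite(f'pics/{n}0.png',d['pixels'][:,:,::-1]);print(d['K'].tolist(),d['k1'],d['pose'].round(3).tolist())
E
```

```text
0.0 [0.18439879 0.62271378 0.22261202] [ 8.01204622e-01  5.98389681e-01 -7.39591638e-04  6.29427007e-04] 0.9954090460594641 0.017
[[388.7934167950166, 0.0, 318.78054333923416], [0.0, 388.7934167950166, 202.1516170591471], [0.0, 0.0, 1.0]] 0.031828198601023545 [[0.77, 0.439, -0.462, 0.952], [0.638, -0.539, 0.55, -0.431], [-0.007, -0.718, -0.696, 0.615], [0.0, 0.0, 0.0, 1.0]]
[[434.2084412612477, 0.0, 324.39025145680216], [0.0, 434.2084412612477, 191.68972911860874], [0.0, 0.0, 1.0]] -0.05925688112505829 [[-0.023, -0.981, 0.193, 0.412], [-1.0, 0.025, 0.012, -0.019], [-0.016, -0.193, -0.981, 0.938], [0.0, 0.0, 0.0, 1.0]]
```

View pics/top0.png

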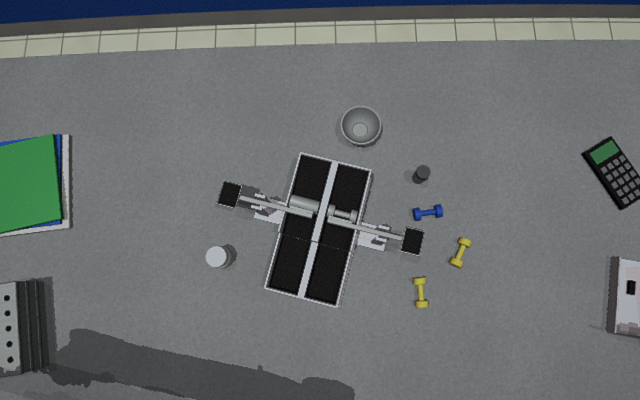

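View pics/scene0.png

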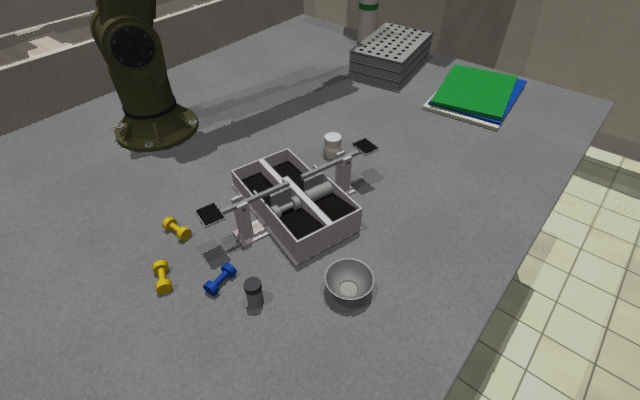

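The top view shows the dispenser with its left paddle at (229,195) and right paddle at (412,241). There are two steel pots: (303,205) in the left lane, which looks straight, and (342,214) in the right lane, which looks waisted. The blue look-alike is at (428,212) and the yellow ones at (460,252) and (421,292). The scene view agrees: its dumbbell is at (285,208), on the side of the paddle at (210,214). I'll confirm in one enlarged crop and measure the paddles.

```bash
cat > h.py <<'E'
import numpy as np,cv2
def ray(d,uv):
    K=d['K'];p=np.array([(uv[0]-K[0,2])/K[0,0],(uv[1]-K[1,2])/K[1,1]]);q=p.copy()
    for _ in range(20): q=p/(1+d['k1']*(q@q))
    return np.array([q[0],q[1],1.])
def onplane(d,uv,z,T=None):
    T=d['pose'] if T is None else T
    r=T[:3,:3]@ray(d,uv);return T[:3,3]+r*(z-T[2,3])/r[2]
def byrange(d,uv,rz,T=None):
    T=d['pose'] if T is None else T
    return T[:3,:3]@(ray(d,uv)*rz)+T[:3,3]
def dark(d,box,thr=50):
    x0,y0,x1,y1=box;g=d['pixels'][y0:y1,x0:x1].max(2)
    n,l,st,c=cv2.connectedComponentsWithStats((g<thr).astype(np.uint8))
    i=1+st[1:,4].argmax();m=l==i;rz=np.median(d['range_z'][y0:y1,x0:x1][m])
    r=cv2.minAreaRect(np.argwhere(m)[:,::-1].astype(np.float32))
    return np.array(r[0])+[x0,y0],rz,st[i,4],r
E
python3 - <<'E'
import pickle,numpy as np,cv2
from h import *
t=pickle.load(open('top.pkl','rb'));s=pickle.load(open('scene.pkl','rb'))
P={}
for n,d,b in(('L',t,(210,175,246,215)),('R',t,(396,222,430,262)),('L',s,(346,130,385,160)),('R',s,(192,196,228,230))):
    c,rz,a,r=dark(d,b);print(n,c,rz,a,r[1:],'plane',onplane(d,c,.102).round(4),'range',byrange(d,c,rz).round(4))
    P.setdefault(n,[]).append(onplane(d,c,.102))
L,R=[np.mean(P[k],0) for k in'LR'];v=L-R;print('dist',np.linalg.norm(v),'mid',(L+R)/2,'yaw',np.arctan2(-v[0],v[1]))
a=cv2.resize(t['pixels'][180:250,260:400],None,fx=5,fy=5,interpolation=2)
b=cv2.resize(s['pixels'][160:240,220:360],None,fx=5,fy=5,interpolation=2)[:240*1]
cv2.imwrite('pics/crop.png',a[:,:,::-1])
E
```

```text
L [229.02752304 193.90825844] 0.8552128 376 ((17.240873336791992, 22.030006408691406), 16.699243545532227) plane [0.5765 0.1797 0.102 ] range [0.5766 0.1798 0.1015]
R [412.04705811 240.78823662] 0.8316194 406 ((18.00522804260254, 22.777700424194336), 12.528807640075684) plane [ 0.4757 -0.1747  0.102 ] range [ 0.4758 -0.1748  0.1015]
L [364.93243217 145.59459496] 0.86697596 181 ((20.808326721191406, 11.043525695800781), 35.53767776489258) plane [0.5752 0.1793 0.102 ] range [0.5754 0.179  0.1022]
R [209.39690781 213.76804161] 0.7173251 337 ((17.159351348876953, 22.236083984375), 66.03751373291016) plane [ 0.4745 -0.1763  0.102 ] range [ 0.4751 -0.1767  0.1027]
dist 0.36907003804620087 mid [0.5254925  0.00199564 0.102     ] yaw -0.2765755086514305
```

View pics/crop.png

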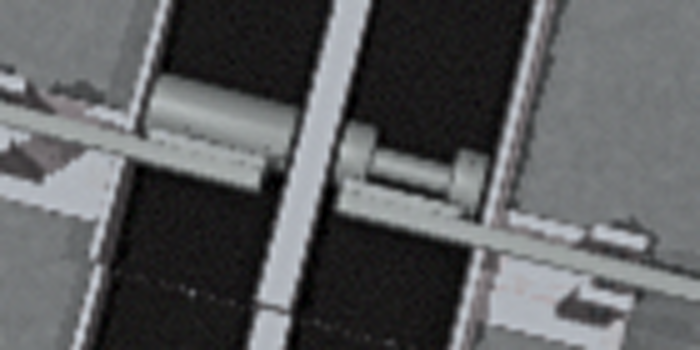

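The crop confirms it: the dumbbell, whose thin waist shows between two caps at crop (415,165), is in the right lane. The plain cylinder at crop (220,115) is in the left lane. The target is the right paddle at about (0.475, -0.1755, 0.102). Tool x is already nearly parallel to the dispenser's y, so I don't need to roll.

Emit:
drive_tool([
  {"dx": -0.5, "dy": 1},
  {"dx": -0.5, "dy": 1},
  {"dx": -0.5, "dy": 1},
  {"dx": -0.5, "dy": 1},
  {"dx": -1, "dy": 1},
  {"dx": -1, "dy": 1},
  {"dx": -1, "dy": 1},
  {"dx": -1, "dy": 1},
  {"dx": -1, "dy": 1},
  {"dx": -1, "dy": 1},
  {"dx": -1, "dy": 1},
  {"dx": -1, "dy": 1},
  {"dx": -1, "dy": 1},
  {"dx": -1, "dy": 1},
  {"dx": -1, "dy": 1},
  {"dx": -1, "dy": 1},
  {"dx": -1, "dy": 1},
  {"dx": -1, "dy": 1},
  {"dx": -1, "dy": 1},
  {"dx": -1, "dy": 1},
], gripper=0)

```text
schema error: expected keys dx, dy, dz, roll
```

Emit:
drive_tool([
  {"dx": -1},
  {"dx": -1},
  {"dx": -1},
  {"dx": -1},
  {"dx": -1},
  {"dx": -1},
  {"dx": -1},
  {"dx": -1},
  {"dx": -0.5},
  {"dz": 0},
  {"dz": 0},
])

```text
schema error: expected keys dx, dy, dz, roll
```

```bash
cat > look.py <<'E'
import sys,cv2,numpy as np
from cell import telemetry, imaging
from scipy.spatial.transform import Rotation as Ro
from h import *
s=telemetry.state();d=imaging.get_image('wrist')
R=Ro.from_quat(s['eef_rot']).as_matrix();T=np.eye(4);T[:3,:3]=R;T[:3,3]=s['tool_pos'];T=T@d['T_tool_cam']
cv2.imwrite(f'pics/{sys.argv[1]}.png',d['pixels'][:,:,::-1])
print(s['clock'],s['tool_pos'],s['opening'],s['wrist_force'],'toolx',R[:,0])
P=np.array([.475,-.1755,.102]);print('to paddle, tool axes /25mm',R.T@(P-s['tool_pos'])/.025)
c=np.linalg.inv(T)@np.r_[P,1];q=c[:2]/c[2];q=q*(1+d['k1']*(q@q));print('predicted px',d['K'][:2,:2]@q+d['K'][:2,2])
import pickle;d['T']=T;pickle.dump(d,open('wrist.pkl','wb'))
E
python3 look.py w1
```

```text
0.1 [0.18439284 0.6227932  0.22276292] 0.9990237469904757 [-0.66707719  0.89278653 -0.25509206] toolx [ 0.28379905  0.95888232 -0.00167188]
to paddle, tool axes /25mm [-27.31173184  20.20816402   4.87776466]
predicted px [-136.78911403  510.91825686]
```

View pics/w1.png

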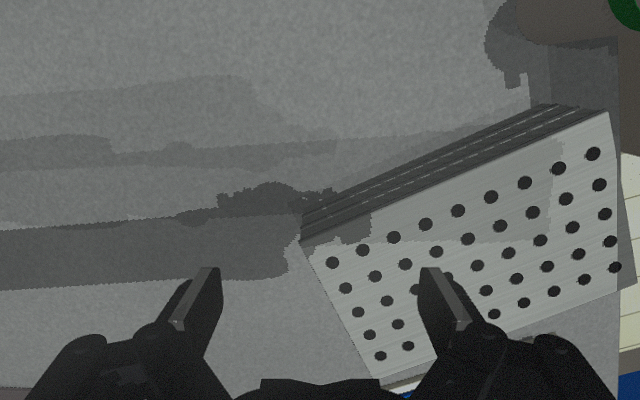

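Both calls were refused because every row needs all four keys. The arm hasn't moved, so the picture only shows the start view: open fingers near the perforated rack at (460,230). I'll resend with full rows.

Emit:
drive_tool([
  {"dx": -0.5, "dy": 1, "dz": 0, "roll": 0},
  {"dx": -0.5, "dy": 1, "dz": 0, "roll": 0},
  {"dx": -0.5, "dy": 1, "dz": 0, "roll": 0},
  {"dx": -0.5, "dy": 1, "dz": 0, "roll": 0},
  {"dx": -1, "dy": 1, "dz": 0, "roll": 0},
  {"dx": -1, "dy": 1, "dz": 0, "roll": 0},
  {"dx": -1, "dy": 1, "dz": 0, "roll": 0},
  {"dx": -1, "dy": 1, "dz": 0, "roll": 0},
  {"dx": -1, "dy": 1, "dz": 0, "roll": 0},
  {"dx": -1, "dy": 1, "dz": 0, "roll": 0},
  {"dx": -1, "dy": 1, "dz": 0, "roll": 0},
  {"dx": -1, "dy": 1, "dz": 0, "roll": 0},
  {"dx": -1, "dy": 1, "dz": 0, "roll": 0},
  {"dx": -1, "dy": 1, "dz": 0, "roll": 0},
  {"dx": -1, "dy": 1, "dz": 0, "roll": 0},
  {"dx": -1, "dy": 1, "dz": 0, "roll": 0},
  {"dx": -1, "dy": 1, "dz": 0, "roll": 0},
  {"dx": -1, "dy": 1, "dz": 0, "roll": 0},
  {"dx": -1, "dy": 1, "dz": 0, "roll": 0},
  {"dx": -1, "dy": 1, "dz": 0, "roll": 0},
], gripper=0)

```text
clock: 2.65
tool_pos: [0.5365, 0.0488, 0.2236]
eef_rot: [0.801, 0.598, -0.0, -0.0]
wrist_force: [-0.3, -0.2, 0.0]
opening: 0.005
```

Emit:
drive_tool([
  {"dx": -1, "dy": 0, "dz": 0, "roll": 0},
  {"dx": -1, "dy": 0, "dz": 0, "roll": 0},
  {"dx": -1, "dy": 0, "dz": 0, "roll": 0},
  {"dx": -1, "dy": 0, "dz": 0, "roll": 0},
  {"dx": -1, "dy": 0, "dz": 0, "roll": 0},
  {"dx": -1, "dy": 0, "dz": 0, "roll": 0},
  {"dx": -1, "dy": 0, "dz": 0, "roll": 0},
  {"dx": -1, "dy": 0, "dz": 0, "roll": 0},
  {"dx": -1, "dy": 0, "dz": 0, "roll": 0},
  {"dx": -0.4, "dy": 0.2, "dz": 0, "roll": 0},
  {"dx": 0, "dy": 0, "dz": 0, "roll": 0},
  {"dx": 0, "dy": 0, "dz": 0, "roll": 0},
])

```text
clock: 4.15
tool_pos: [0.4746, -0.1755, 0.2235]
eef_rot: [0.801, 0.599, 0.0, -0.0]
wrist_force: [0.4, 0.3, -0.4]
opening: 0.003
```

```bash
python3 look.py w2
```

```text
4.15 [ 0.47459345 -0.17554953  0.22351462] 0.003499422706394705 [ 0.42847004  0.29728841 -0.44087543] toolx [2.82141110e-01 9.59372805e-01 4.63832033e-04]
to paddle, tool axes /25mm [4.23417454e-03 1.74947236e-02 4.86057925e+00]
predicted px [320.18105598 187.51632317]
```

View pics/w2.png

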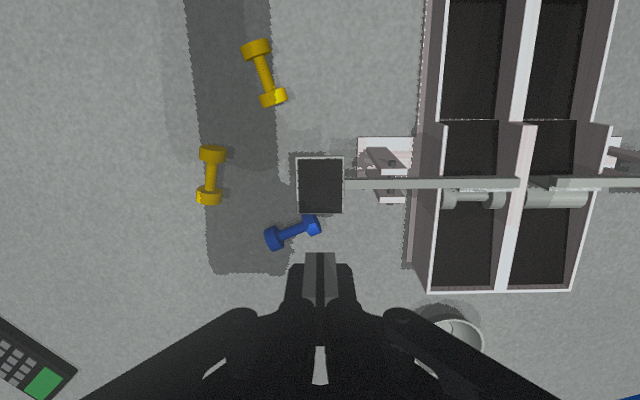

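The wrist view puts the paddle's centre at (320,186), against a prediction of (320,187.5), so it lies under the shut fingertips. I'll shift 3 mm outboard and go down.

Emit:
drive_tool([
  {"dx": -0.12, "dy": 0, "dz": 0.8, "roll": 0},
  {"dx": 0, "dy": 0, "dz": 0.8, "roll": 0},
  {"dx": 0, "dy": 0, "dz": 0.8, "roll": 0},
  {"dx": 0, "dy": 0, "dz": 0.8, "roll": 0},
  {"dx": 0, "dy": 0, "dz": 0.6, "roll": 0},
  {"dx": 0, "dy": 0, "dz": 0.2, "roll": 0},
  {"dx": 0, "dy": 0, "dz": 0.2, "roll": 0},
  {"dx": 0, "dy": 0, "dz": 0.2, "roll": 0},
  {"dx": 0, "dy": 0, "dz": 0.2, "roll": 0},
  {"dx": 0, "dy": 0, "dz": 0.2, "roll": 0},
])

```text
clock: 5.45
tool_pos: [0.4736, -0.1798, 0.1036]
eef_rot: [0.801, 0.598, 0.0, 0.0]
wrist_force: [0.3, -0.6, 0.5]
opening: 0.0
```

The tips should be about 15 mm into the stroke, but the wrist shows almost no force, so I'll look before going further.

```bash
python3 look.py w3; python3 -c "
from cell import imaging;import cv2
d=imaging.get_image('scene');cv2.imwrite('pics/s3.png',cv2.resize(d['pixels'][100:280,140:400],None,fx=3,fy=3)[:,:,::-1])"
```

```text
5.45 [ 0.47361218 -0.17977449  0.10357524] 0.00040560799003616 [ 0.33365157 -0.57174006  0.46850891] toolx [2.83851195e-01 9.58868319e-01 2.15850248e-04]
to paddle, tool axes /25mm [0.1796907  0.00467388 0.06304993]
predicted px [328.94709064 259.57631467]
```

View pics/s3.png

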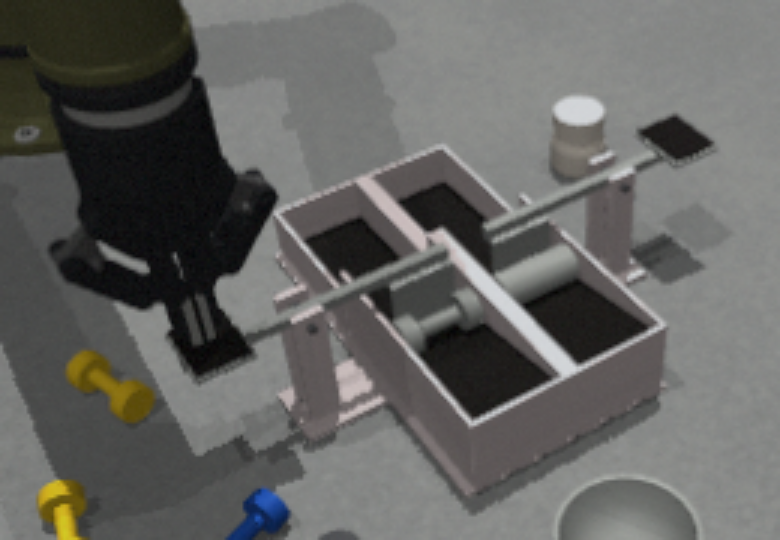

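The fingers are on the right paddle at crop (205,345). The lever is tilted, the gate is partly up and the waisted pot is still behind it at crop (440,325). I'll press further in small steps and hold.

Emit:
drive_tool([
  {"dx": 0, "dy": 0, "dz": 0.1, "roll": 0},
  {"dx": 0, "dy": 0, "dz": 0.1, "roll": 0},
  {"dx": 0, "dy": 0, "dz": 0.08, "roll": 0},
  {"dx": 0, "dy": 0, "dz": 0, "roll": 0},
  {"dx": 0, "dy": 0, "dz": 0, "roll": 0},
  {"dx": 0, "dy": 0, "dz": 0, "roll": 0},
  {"dx": 0, "dy": 0, "dz": 0, "roll": 0},
  {"dx": 0, "dy": 0, "dz": 0, "roll": 0},
  {"dx": 0, "dy": 0, "dz": 0, "roll": 0},
  {"dx": 0, "dy": 0, "dz": 0, "roll": 0},
  {"dx": 0, "dy": 0, "dz": 0, "roll": 0},
  {"dx": 0, "dy": 0, "dz": 0, "roll": 0},
  {"dx": 0, "dy": 0, "dz": 0, "roll": 0},
  {"dx": 0, "dy": 0, "dz": 0, "roll": 0},
])

```text
clock: 7.3
tool_pos: [0.4735, -0.1797, 0.0967]
eef_rot: [0.801, 0.598, 0.0, 0.0]
wrist_force: [-0.3, -0.1, -0.2]
opening: 0.0
```

```bash
python3 -c "
from cell import imaging,telemetry;import cv2
d=imaging.get_image('scene');cv2.imwrite('pics/s4.png',cv2.resize(d['pixels'][100:280,140:400],None,fx=3,fy=3)[:,:,::-1])
print(telemetry.state()['wrist_force'])"
```

```text
[ 0.04163092  0.24637532 -0.07146243]
```

View pics/s4.png

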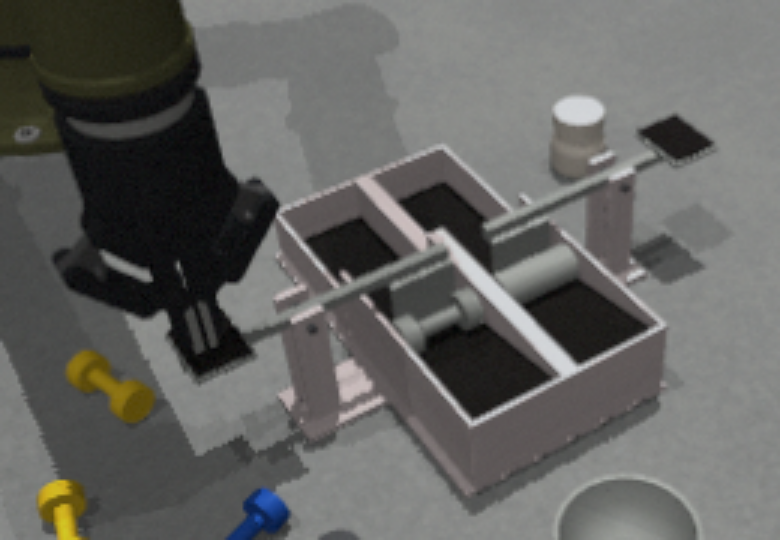

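The paddle and lever look the same as before the press, so the tips may not be touching. I'll check the 3D positions of the fingertips and paddle from the depth images.

Run:
```python
from cell import imaging,telemetry;import cv2,pickle
from h import *
d=imaging.get_image('scene');s0=pickle.load(open('scene.pkl','rb'))
print('diff on lever/gate region',np.abs(d['pixels'][160:220,225:300].astype(int)-s0['pixels'][160:220,225:300]).mean(), np.abs(d['pixels'][160:220,300:380].astype(int)-s0['pixels'][160:220,300:380]).mean())
for v in range(190,228,2):
  print(v,[(u,*(byrange(d,(u,v),d['range_z'][v,u])*1000).round().astype(int)) for u in (200,206,211,218)])
cv2.imwrite('pics/s5.png',np.hstack([cv2.resize(q['pixels'][185:235,180:240],None,fx=6,fy=6,interpolation=0) for q in(s0,d)])[:,:,::-1])
```

```text
diff on lever/gate region 8.13474074074074 8.878055555555555
190 [(200, np.int64(464), np.int64(-175), np.int64(154)), (206, np.int64(491), np.int64(-179), np.int64(173)), (211, np.int64(494), np.int64(-172), np.int64(169)), (218, np.int64(494), np.int64(-158), np.int64(159))]
192 [(200, np.int64(304), np.int64(-93), np.int64(-2)), (206, np.int64(487), np.int64(-178), np.int64(165)), (211, np.int64(489), np.int64(-170), np.int64(161)), (218, np.int64(493), np.int64(-159), np.int64(155))]
194 [(200, np.int64(488), np.int64(-190), np.int64(169)), (206, np.int64(487), np.int64(-179), np.int64(161)), (211, np.int64(489), np.int64(-170), np.int64(156)), (218, np.int64(952), np.int64(-431), np.int64(615))]
196 [(200, np.int64(484), np.int64(-189), np.int64(162)), (206, np.int64(487), np.int64(-180), np.int64(157)), (211, np.int64(488), np.int64(-171), np.int64(151)), (218, np.int64(351), np.int64(-77), np.int64(2))]
198 [(200, np.int64(484), np.int64(-190), np.int64(157)), (206, np.int64(487), np.int64(-181), np.int64(152)), (211, np.int64(488), np.int64(-172), np.int64(147)), (218, np.int
[... 2351 characters left out ...]
101)), (218, np.int64(498), np.int64(-176), np.int64(101))]
222 [(200, np.int64(464), np.int64(-194), np.int64(87)), (206, np.int64(486), np.int64(-193), np.int64(102)), (211, np.int64(494), np.int64(-188), np.int64(102)), (218, np.int64(499), np.int64(-178), np.int64(97))]
224 [(200, np.int64(389), np.int64(-158), np.int64(1)), (206, np.int64(491), np.int64(-197), np.int64(103)), (211, np.int64(496), np.int64(-190), np.int64(100)), (218, np.int64(418), np.int64(-134), np.int64(0))]
226 [(200, np.int64(391), np.int64(-161), np.int64(-2)), (206, np.int64(492), np.int64(-199), np.int64(100)), (211, np.int64(410), np.int64(-146), np.int64(-2)), (218, np.int64(423), np.int64(-138), np.int64(0))]
```

View pics/s5.png

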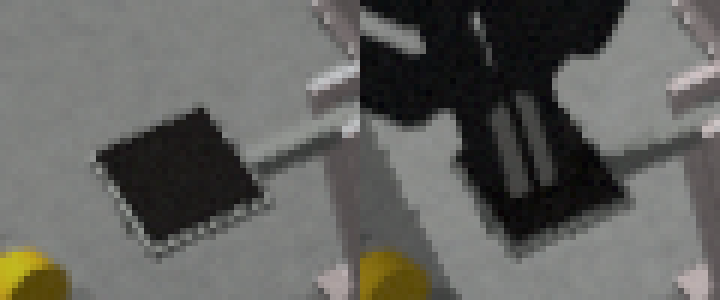

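The depth image shows the paddle still at z≈102 mm. The fingertips' lower end is at about 103–105 mm, so the tips are just above the plate. The true tip height is therefore some 23 mm higher than tool_pos and tips_ahead imply. Laterally the tips are well centred. I'll continue down guided by force and images.

Emit:
drive_tool([
  {"dx": 0, "dy": 0, "dz": 0.1, "roll": 0},
  {"dx": 0, "dy": 0, "dz": 0.1, "roll": 0},
  {"dx": 0, "dy": 0, "dz": 0.1, "roll": 0},
  {"dx": 0, "dy": 0, "dz": 0.1, "roll": 0},
  {"dx": 0, "dy": 0, "dz": 0, "roll": 0},
])

```text
clock: 8.02
tool_pos: [0.4735, -0.1804, 0.0867]
eef_rot: [0.801, 0.598, -0.0, 0.0]
wrist_force: [-1.1, -2.3, 4.0]
opening: 0.003
```

```bash
cat > chk.py <<'E'
import sys
from cell import imaging,telemetry
from h import *
d=imaging.get_image('scene');s=telemetry.state();print(s['clock'],s['tool_pos'],s['wrist_force'])
# paddle centre region + gate bar tip heights
for u,v in((218,214),(218,218),(211,222),(206,222),(212,226),(210,230)): print((u,v),(byrange(d,(u,v),d['range_z'][v,u])*1000).round())
cv2.imwrite(f'pics/{sys.argv[1]}.png',cv2.resize(d['pixels'][100:280,140:400],None,fx=3,fy=3)[:,:,::-1])
E
python3 chk.py s6
```

```text
8.075 [ 0.47353282 -0.18039546  0.08679432] [-0.98821365 -3.03445817  4.01308922]
(218, 214) [ 483. -164.   98.]
(218, 218) [ 488. -169.   94.]
(211, 222) [ 486. -184.   94.]
(206, 222) [ 478. -189.   93.]
(212, 226) [ 494. -189.   92.]
(210, 230) [ 494. -194.   87.]
```

Contact: 4 N, with the paddle tilting and about 10 mm down. I'll go on to roughly 0.4 rad and hold.

Emit:
drive_tool([
  {"dx": 0, "dy": 0, "dz": 0.15, "roll": 0},
  {"dx": 0, "dy": 0, "dz": 0.15, "roll": 0},
  {"dx": 0, "dy": 0, "dz": 0.14, "roll": 0},
  {"dx": 0, "dy": 0, "dz": 0, "roll": 0},
  {"dx": 0, "dy": 0, "dz": 0, "roll": 0},
  {"dx": 0, "dy": 0, "dz": 0, "roll": 0},
])

```text
clock: 8.82
tool_pos: [0.4736, -0.1798, 0.0758]
eef_rot: [0.801, 0.598, 0.0, 0.0]
wrist_force: [-0.7, -4.1, 4.8]
opening: -0.0
```

```bash
python3 chk.py s7
```

```text
8.875 [ 0.47363973 -0.17984174  0.0758381 ] [-0.23731708 -3.65411416  4.31554638]
(218, 214) [ 475. -160.   88.]
(218, 218) [ 480. -165.   85.]
(211, 222) [ 485. -184.   93.]
(206, 222) [ 479. -190.   94.]
(212, 226) [ 485. -184.   82.]
(210, 230) [ 487. -191.   79.]
```

View pics/s7.png

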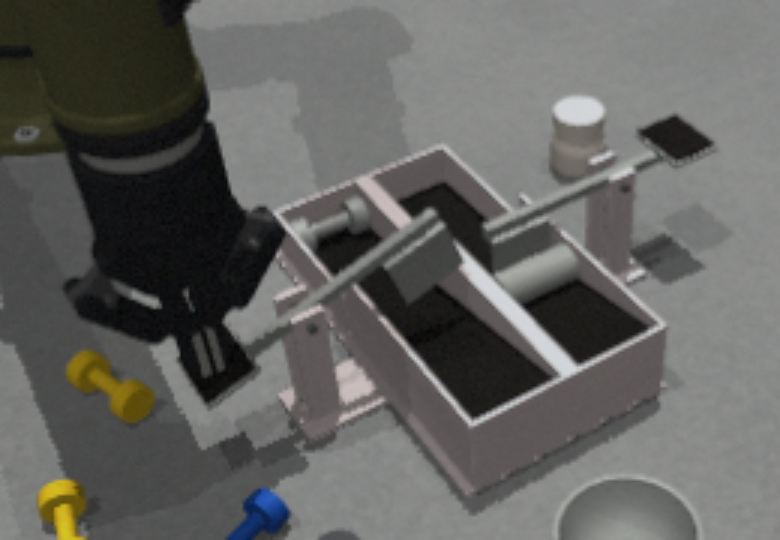

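The gate is up at crop (430,260) and the waisted pot has rolled into the tray at crop (325,225). The straight pot at crop (535,275) hasn't moved. I'll hold a bit longer so the pot settles, then rise slowly and clear the paddle.

Emit:
drive_tool([
  {"dx": 0, "dy": 0, "dz": 0, "roll": 0},
  {"dx": 0, "dy": 0, "dz": 0, "roll": 0},
  {"dx": 0, "dy": 0, "dz": 0, "roll": 0},
  {"dx": 0, "dy": 0, "dz": 0, "roll": 0},
  {"dx": 0, "dy": 0, "dz": 0, "roll": 0},
  {"dx": 0, "dy": 0, "dz": 0, "roll": 0},
  {"dx": 0, "dy": 0, "dz": -0.2, "roll": 0},
  {"dx": 0, "dy": 0, "dz": -0.2, "roll": 0},
  {"dx": 0, "dy": 0, "dz": -0.2, "roll": 0},
  {"dx": 0, "dy": 0, "dz": -0.2, "roll": 0},
  {"dx": 0, "dy": 0, "dz": -0.3, "roll": 0},
  {"dx": 0, "dy": 0, "dz": -0.6, "roll": 0},
  {"dx": 0, "dy": 0, "dz": -1, "roll": 0},
  {"dx": 0, "dy": 0, "dz": -1, "roll": 0},
  {"dx": 0, "dy": 0, "dz": -1, "roll": 0},
  {"dx": 0, "dy": 0, "dz": 0, "roll": 0},
  {"dx": 0, "dy": 0, "dz": 0, "roll": 0},
  {"dx": 0, "dy": 0, "dz": 0, "roll": 0},
  {"dx": 0, "dy": 0, "dz": 0, "roll": 0},
])

```text
clock: 11.25
tool_pos: [0.473, -0.1796, 0.1924]
eef_rot: [0.801, 0.598, -0.001, -0.001]
wrist_force: [-0.6, -0.1, -0.5]
opening: 0.001
```

```bash
python3 chk.py s8
```

```text
11.3 [ 0.47313715 -0.179657    0.19261469] [ 0.35948166 -0.35412026 -0.29162557]
(218, 214) [ 487. -167.  102.]
(218, 218) [ 496. -174.  103.]
(211, 222) [ 495. -189.  104.]
(206, 222) [ 487. -194.  102.]
(212, 226) [ 412. -145.   -1.]
(210, 230) [ 420. -156.    1.]
```

View pics/s8.png

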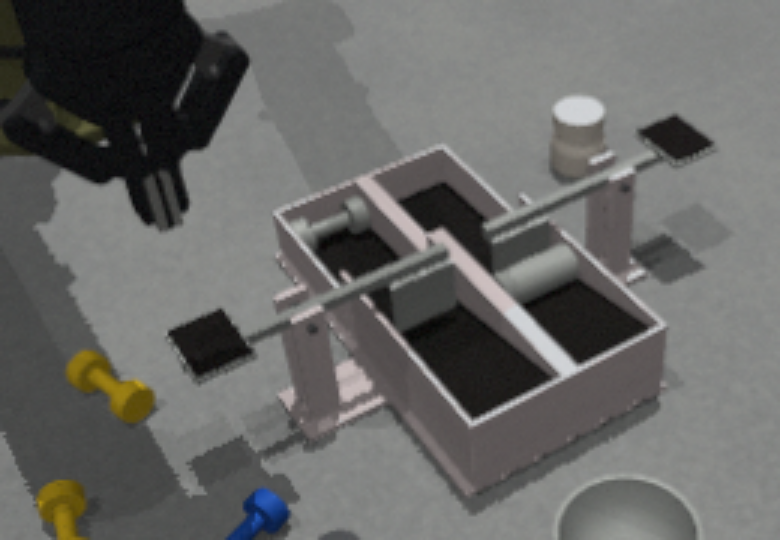

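The right paddle is back up at z≈102 mm and level, with its gate shut at crop (425,295). The waisted pot lies in the tray at crop (325,225), in the same place as before. The straight pot is behind its gate and the fingers are clear, so I'm handing in.

```bash
python3 -c "
from cell import ctrl;print(ctrl.finish_job())"
```

```text
the job is handed in; nothing more can be done
None
```

I pressed the right paddle with closed fingertips, held it down until the waisted pot had rolled into the catch tray, then let the paddle up. The job was handed in at about 11.3 s; no verdict is reported.

**Final checks:** the last scene picture and depth readings showed:
- The waisted pot lies in the right half of the tray, in the same place as in the picture about 2.4 s earlier. I did not measure its speed.
- The right paddle is back at z≈102 mm and its gate is shut. The left lever looks as it did at the start.
- The straight pot is behind its gate.
- The jar is where it stood, and the part of the bowl in view looks unmoved. The standing pot was mostly outside this crop, but the arm never went near it.
- The gripper is clear of everything, with the wrist force near zero.

**What disagreed or failed:**
- **Fingertip height:** the tips stood about 23 mm higher than `tool_pos` and `tips_ahead` implied. My first two presses therefore stopped just above the paddle, and I wrongly read the first picture as a part-pressed lever. Depth readings showed the gap, and I finished the press guided by force (4–5 N) and pictures.
- **Refused calls:** the first two move calls were rejected because rows lacked some keys. Nothing moved.
- **Lever angle:** I aimed for about 0.4 rad but did not measure the angle. That the press went deep enough is shown only by the raised gate and the pot rolling out.

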